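Load a border tile under the sprung hold-down arm

TASK

Take the patterned tile from its wooden rest and load it in the green decorating jig: lay it flat on the jig's bed, push its leading short edge in under the red sprung shoe so that the tile itself forces the hold-down arm up, and slide it on between the side guides until it bears on the orange sprung stop button. Feel for the button and press it in only lightly (it must never be rammed to the bottom of its travel), then let go so that the arm holds the tile down, still touching the button. Do not drop the tile, and leave the bottle, jar, bowl and brush where they are.

Things in the scene. Friction and masses are not known exactly. Their poses are not given: they have to be found in the camera images.
- tile: White ceramic border tile, blue pattern on top, 120 (x) x 60 (y) x 10 (z) mm, about 0.16 kg. Origin: centre of the underside; x along its length, z up. The ends are alike; either may lead. It lies on tile_rest; take it across its 60 mm width, about 30 to 40 mm behind its middle (towards the trailing end), so that the hand stays clear of the arm.
- tile_rest: Fixed wooden block 90 x 40 x 20 mm (x, y, z) on which the tile starts, roughly centred and aligned; it is narrower than the tile, so the tile overhangs about 10 mm at each side, 20 mm above the table. Origin: centre of its underside.
- jig: Fixed green jig. Origin on the table below the shoe's toe; x is the way the tile is pushed in, z up. Base plate 8 mm thick, x -110 to 115 mm, 120 mm wide. Wooden bed: x -110 to 60 mm, 40 mm wide (y -20 to 20), top at z = 30 mm; the tile must lie on it centred and square, overhanging 10 mm each side, so fingers fit beside the bed.
- guide_mouth (a point): Middle of the entry between the jig's aluminium side guides, on the bed's surface, at jig x = -21 mm. The guides are flared from there to x = 2 mm, then straight to x = 60 mm, 64 mm apart inside (tile 60 mm), tops at z = 36 mm.
- hold_hinge (a point): Hinge pin of the sprung steel hold-down arm, at jig x = 90, y = 0, z = 40 mm (pin along y). The arm reaches from it over the stop to the shoe; its highest point is z = 67 mm at rest.
- shoe: Red shoe on the arm. Origin: centre of its toe (radius 5 mm), at jig x = 0, z = 38 mm at rest: the toe hangs 3 mm above the bed. From the toe a ramp 26 mm wide rises at 27 degrees to -x (tip at x = -36 mm, 20 mm above the bed): a tile slid in flat meets it at x = -16 mm. Bears down with 3 N at rest, 4 N on the tile; sliding in takes 6 to 15 N at the ramp, then 5 to 8 N of drag, more if pressed on the bed.
- hold_arm (a joint): Angle (rad) of the sprung hold-down arm about its hinge: 0 at rest (lowered on its limit), growing as the shoe rises; about 0.08 with the tile under the toe. Goes up to 0.6 and springs back.
- stop_post: Fixed rail at the bed's far end; its frame equals the jig's. Carries a black slide, clamped at a new place each time, with an orange sprung button (30 mm wide, middle 5.5 mm above the bed) whose face is anywhere from jig x = 20 to 44 mm: not measured, to be felt or seen. It gives 4 mm at 4 N per mm, bottoming at 16 N; 2 to 8 N is right, over 15 N is ramming. Friction holds a released tile there.
- paint_bottle: Amber paint bottle with green cap, 52 mm across, 110 mm tall, standing; leave alone. Origin: centre of its underside.
- paint_jar: White paint jar with yellow lid, 60 mm across, 65 mm tall, standing; leave alone. Origin: centre of its underside.
- water_bowl: Blue ceramic bowl, 90 mm across, 45 mm tall; leave alone. Origin: centre of its underside.
- paint_brush: Brush 170 mm long lying on the table; leave alone. Origin: underside of its middle, x along its length.

How it is judged:
By the outcome, as a careful person would: the job done as asked, in the order asked, and still so for the second after the job is handed in, with the robot touching nothing.
It also fails if it takes over 64 s, if anything falls off the work surface, if the arm or the gripper's body presses on something with over 40 N, if the wrist force passes 120 N, or if a joint passes its speed limit or range.

ROBOT

A 6-joint arm with a two-finger parallel gripper is mounted at the origin on the work surface. World frame = base frame: x ahead of the robot, y to its left, z up, the work surface at z = 0. Lengths are in m, angles in rad, forces in N, time in s.
With the tool pointing down it reaches from about 0.35 to 0.975 m from the base axis. Payload 4.9 kg.
Tool frame: the origin (TCP) lies at the very end of the fingers, on their centre line; the grasp point (between the pads) lies manip.grip_point_offset behind it (manip.grip_point_offset is the distance from the TCP to the grasp point, in m); z points along the fingers, y is the line along which they close (so a half turn about z gives the same grasp; the last joint's range is limited). The gripper opens to 85 mm and grips with 20 to 120 N. Pads are 22 mm wide; open, the fingers measure 114 mm over their backs; the gripper's body (76 mm by 85 mm) begins 54 mm behind the grasp point. The pads swing forward as they close: fully open they stand 13 mm farther back than shut.
Start: joints at [-1.391, 0.053, 1.613, -0, 1.476, -0.119], TCP at [0.184, -0.597, 0.231] pointing down, gripper open.
Joint ranges: [-3.01, 3.01], [-1.01, 2.22], [0.06, 2.58], [-1.02, 4.17], [0.09, 2.62], [-3.14, 3.14]. Speed limits (rad/s): [2.57, 2.57, 3.14, 3.14, 3.14, 3.14].

INTERFACE

Orientations are given as a unit quaternion [w, x, y, z].
In Python, from plant import manip gives the robot as it stands.
- The arm moves only by the shell command python3 -m crank 'ROWS' [OPENING]. ROWS is JSON, a list of rows, each an object of numbers: "x", "y", "z": the shift along the tool's x, y, z in cm; "turn": the turn about the tool's z in rad. In form: [{"x": .., "y": .., "z": .., "turn": ..}, ...]. A call has 1 to 5 rows; each row shifts and turns the commanded pose from where the row before left it, along the tool's axes as they then stand; what a row does not reach is not made up. A row lasts 1/10 s, in which the tool goes at most 50 mm and 8.59 degrees, less where a joint would pass 70% of its speed; a pose out of reach is approached as far as the arm can. A call with a gripper value outside its range is refused whole. OPENING is the opening in per cent of the stroke, from 0 (shut) to 100 (fully open), set as the call begins (- or left out, the last holds). The fingers move at their own pace and stop on an object; the grip force is fixed at half the most. Time passes only in rows, so rows that do not move let the fingers close. It gives the time, the measured TCP pose, the force, the opening and the grip force at its end, in the units of the state.
- manip.state(): the state, without advancing time (a new reading comes with each control period).
- manip.grab_frame(name): name is "scene" or "top" or "wrist"; returns (picture, depth): 480x640x3 uint8, red, green, blue; 480x640 float32, m along the optical axis (not along the pixel's ray), 0 where there is no reading.
- manip.camera_model(name): a dict with "mtx" (3x3 intrinsics, pixels), "world_to_cam" (4x4, takes a point from world to camera coordinates). Camera axes: x right, y down, z forward; pixel columns grow to the right and rows downward; lengths in m; the calibration is good to about 2 mm. The wrist camera is an equidistant fisheye: a pixel r from the principal point sees the ray r / f radians off the axis. A picture is of the moment at which its call begins: read the wrist's pose just before it. camera_model takes no time and is no camera call; for the wrist camera it gives the pose at the moment of the call.
- manip.job_done(): hands the job in; it is judged then, once.
The state is a dict: "time": time; "joint_pos": joint angles; "joint_vel": joint speeds; "joint_efforts": joint torques, N m; "tool_pos": TCP position; "tool_rot": TCP orientation; "contact_force": force on the tool from outside, world axes, zero at the start; "ft_torque": the same for the moment, N m; "gripper_width": opening from 0.0 (shut) to 1.0 (fully open); "grasp_force": force on a finger pad.
Only numpy, scipy, OpenCV 4.12 (cv2) and the standard library are available. Lean on these libraries where they do the work, as an engineer would, in place of code of your own. Each camera call takes 0.05 s, during which the arm holds its last target. There are 200 camera calls.

## Working session

There is one attempt and no reset: what is moved stays moved. The work goes in short steps, Python scripts to look and compute and a shell command to move; the robot and the scene stay as the last step left them, time stands still between calls to the robot, and variables do not carry over. Pictures are saved under pics/ and viewed, at most 13 in all, crops included, and the job is handed in when it is done.

```bash
mkdir -p pics; ls; python3 - <<'E'
from plant import manip
import cv2,numpy as np
s=manip.state();print(s['time'],s['tool_pos'],s['tool_rot'],s['gripper_width'],manip.grip_point_offset)
for n in("scene","top","wrist"):
    c=manip.camera_model(n);print(n,np.round(c['mtx'],1).tolist(),np.round(c['world_to_cam'],3).tolist())
    p,d=manip.grab_frame(n);cv2.imwrite(f'pics/{n}0.png',p[...,::-1]);np.savez(f'{n}0.npz',p=p,d=d,m=c['mtx'],w=c['world_to_cam'])
E
```

```text
pics
0.0 [ 0.18388888 -0.59667837  0.23004818] [-1.03507156e-03  9.88858290e-01  1.48856338e-01 -4.57481428e-05] 1.001187008599433 0.0187
scene [[453.4, 0.0, 315.2], [0.0, 453.4, 242.0], [0.0, 0.0, 1.0]] [[0.27, 0.963, 0.013, -0.227], [0.736, -0.197, -0.648, -0.399], [-0.621, 0.185, -0.761, 1.324], [0.0, 0.0, 0.0, 1.0]]
top [[469.9, 0.0, 313.1], [0.0, 469.9, 236.6], [0.0, 0.0, 1.0]] [[-0.021, -1.0, -0.007, 0.074], [-0.99, 0.022, -0.138, 0.612], [0.138, 0.004, -0.99, 1.166], [0.0, 0.0, 0.0, 1.0]]
wrist [[371.6, 0.0, 318.9], [0.0, 371.6, 238.7], [0.0, 0.0, 1.0]] [[0.295, -0.955, -0.001, -0.624], [-0.922, -0.285, 0.263, -0.034], [-0.251, -0.076, -0.965, 0.378], [0.0, 0.0, 0.0, 1.0]]
```

View pics/top0.png

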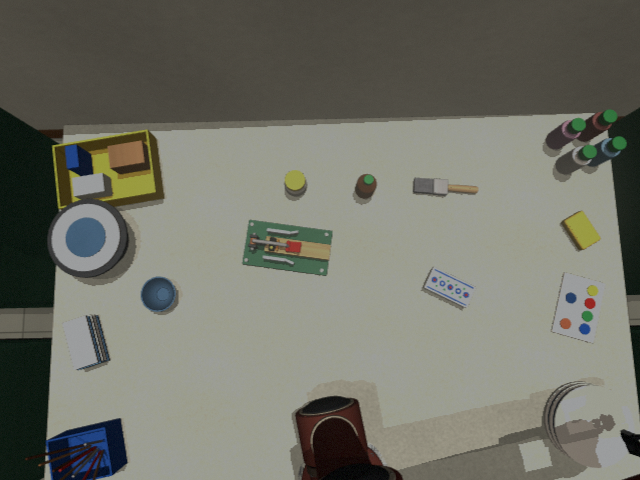

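View pics/scene0.png

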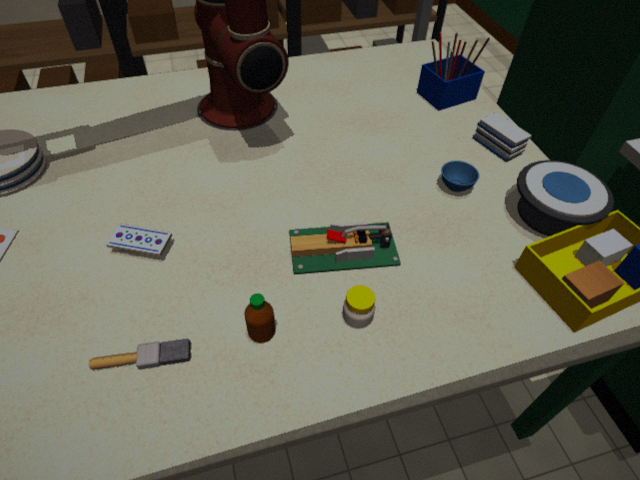

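The top view shows the tile at about (449,287), long axis tilted. The jig is at (288,247) with its entry facing right, and the shoe is near (293,247). In the scene view the tile is at (140,240) and the jig at (345,247). Next I'll measure both from the two views.

```bash
cat > h.py <<'E'
import numpy as np,cv2
def load(n):
    z=np.load(n+'.npz');return z['p'],z['d'],z['m'],z['w']
def rays(uv,m,w,fish=False):
    uv=np.atleast_2d(np.asarray(uv,float));q=(uv-[m[0,2],m[1,2]])/[m[0,0],m[1,1]]
    if fish:
        t=np.linalg.norm(q,axis=1,keepdims=True);r=np.c_[q/np.maximum(t,1e-9)*np.sin(t),np.cos(t)]
    else: r=np.c_[q,np.ones(len(q))]
    R=w[:3,:3];return -R.T@w[:3,3],r@R
def plane(uv,z,m,w,fish=False):
    o,r=rays(uv,m,w,fish);return o+r*((z-o[2])/r[:,2])[:,None]
def tri(o1,r1,o2,r2):
    A=np.c_[r1,-r2];s=np.linalg.lstsq(A,o2-o1,rcond=None)[0]
    a=o1+s[0]*r1;b=o2+s[1]*r2;return (a+b)/2,np.linalg.norm(a-b)
def biggest(mask,roi):
    x0,y0,x1,y1=roi;mm=np.zeros_like(mask,np.uint8);mm[y0:y1,x0:x1]=mask[y0:y1,x0:x1]
    mm=cv2.morphologyEx(mm,cv2.MORPH_CLOSE,np.ones((5,5)))
    c=max(cv2.findContours(mm,cv2.RETR_EXTERNAL,cv2.CHAIN_APPROX_NONE)[0],key=cv2.contourArea);return c
def quad(c):
    return cv2.boxPoints(cv2.minAreaRect(c))
E
python3 - <<'E'
from h import *
R={'top':((415,260,485,315),(230,210,345,285)),'scene':((95,215,185,265),(280,215,410,280))}
C={}
for n in R:
    p,d,m,w=load(n+'0');hsv=cv2.cvtColor(p,cv2.COLOR_RGB2HSV).astype(int)
    f=p.astype(int);tile=(f[...,0]-f[...,2]<8)
    tm=biggest(tile,R[n][0]);g=biggest((hsv[...,0]>55)&(hsv[...,0]<95)&(hsv[...,1]>70),R[n][1])
    wood=biggest((hsv[...,0]>10)&(hsv[...,0]<25)&(hsv[...,1]>90)&(hsv[...,2]>120),R[n][1])
    red=biggest(((hsv[...,0]<6)|(hsv[...,0]>172))&(hsv[...,1]>150),R[n][1])
    for k,c,z in(('tile',tm,.03),('jig',g,.008),('wood',wood,.03),('red',red,.045)):
        ctr=np.array(cv2.minAreaRect(c)[0]);C[n,k]=rays(ctr,m,w)
        print(n,k,cv2.contourArea(c),ctr.round(1),plane(ctr,z,m,w).round(4))
        P=plane(c[:,0],z,m,w)[:,:2]
        r=cv2.minAreaRect((P*1000).astype(np.float32));print('  rect mm',np.round(r[0],1),np.round(r[1],1),round(r[2],1))
for k in('tile','jig','red'):
    a,b=C['top',k],C['scene',k];print(k,tri(a[0],a[1][0],b[0],b[1][0]))
E
```

```text
top tile 2253.0 [449.5 287. ] [[ 0.4772 -0.2855  0.03  ]]
  rect mm [ 477.7 -287.2] [179.5 137.4] 88.7
top jig 1791.5 [287.  247.3] [[0.5911 0.1301 0.008 ]]
  rect mm [591.4 129.9] [220.3 116.4] 80.9
top wood 405.0 [301.8 248.1] [[0.5856 0.0906 0.03  ]]
  rect mm [585.6  90.5] [140.4  38.1] 80.9
top red 114.5 [293.1 246.4] [[0.5888 0.1123 0.045 ]]
  rect mm [588.8 112.3] [35.1 25.4] 83.0
scene tile 1201.0 [138.2 238.4] [[ 0.4824 -0.2839  0.03  ]]
  rect mm [ 484.6 -278.1] [131.9  60.2] 62.6
scene jig 1522.0 [344.7 250.6] [[0.6093 0.1306 0.008 ]]
  rect mm [607.  128.9] [222.5 101.8] 80.8
scene wood 650.5 [330.8 240.4] [[0.5921 0.1041 0.03  ]]
  rect mm [591.9 104.1] [167.8  38.3] 80.4
scene red 150.0 [335.9 235.7] [[0.5946 0.1137 0.045 ]]
  rect mm [594.3 113.5] [41.4 30. ] 64.8
tile (array([ 0.47731001, -0.28600627,  0.02497612]), np.float64(0.0016672593101146177))
jig (array([ 0.59412373,  0.13390825, -0.01117234]), np.float64(0.005532057578190005))
red (array([0.58987536, 0.11396102, 0.03958852]), np.float64(0.0028702467496548433))
```

```bash
python3 -m crank '[{"x":3.5,"y":-1.8},{"x":3.5,"y":-1.8},{"x":3.5,"y":-1.8},{"x":3.5,"y":-1.8},{"x":3.5,"y":-1.8}]' 100; python3 -m crank '[{"x":3.5,"y":-1.8},{"x":3.5,"y":-1.8},{"x":3.5,"y":-1.8},{"x":3.5,"y":-1.8},{"x":2.5,"y":-1.8}]'; python3 -m crank '[{"turn":-0.14},{"turn":-0.14},{"turn":-0.14},{"turn":-0.14},{"turn":-0.14}]';python3 -m crank '[{"turn":-0.09},{},{}]'
python3 - <<'E'
from plant import manip
import cv2,numpy as np
s=manip.state();c=manip.camera_model("wrist");p,d=manip.grab_frame("wrist")
print(s['tool_pos'],s['tool_rot'],s['joint_pos']);cv2.imwrite('pics/w1.png',p[...,::-1]);np.savez('w1.npz',p=p,d=d,m=c['mtx'],w=c['world_to_cam'])
E
```

```text
[ 0.18388683 -0.59681928  0.23030929] [-8.19232823e-04  9.88860004e-01  1.48846297e-01 -4.24062832e-05] [-1.39099409e+00  5.32426046e-02  1.61400028e+00 -3.51282546e-05
  1.47599005e+00 -1.18997447e-01]schema error: expected keys x, y, z, turn
schema error: expected keys x, y, z, turn
schema error: expected keys x, y, z, turn
schema error: expected keys x, y, z, turn
```

View pics/w1.png

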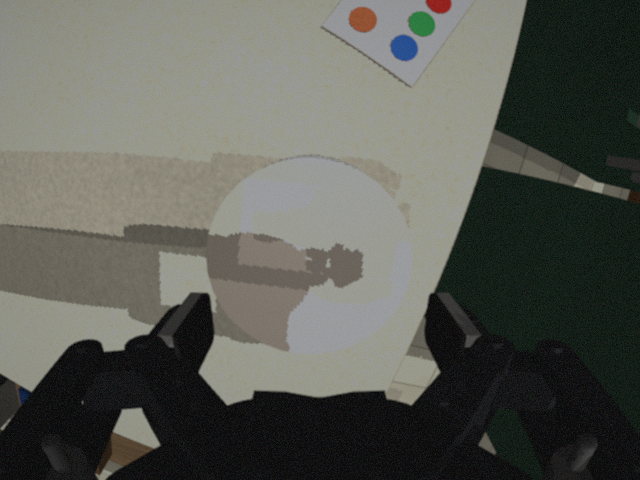

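The moves were refused because every row needs all four keys. The wrist picture only shows the plate under the gripper, around (310,255). I'll resend the rows in full.

```bash
python3 -m crank '[{"x":3.5,"y":-1.8,"z":0,"turn":0},{"x":3.5,"y":-1.8,"z":0,"turn":0},{"x":3.5,"y":-1.8,"z":0,"turn":0},{"x":3.5,"y":-1.8,"z":0,"turn":0},{"x":3.5,"y":-1.8,"z":0,"turn":0}]' 100; python3 -m crank '[{"x":3.5,"y":-1.8,"z":0,"turn":0},{"x":3.5,"y":-1.8,"z":0,"turn":0},{"x":3.5,"y":-1.8,"z":0,"turn":0},{"x":3.5,"y":-1.8,"z":0,"turn":0},{"x":2.5,"y":-1.8,"z":0,"turn":0}]'; python3 -m crank '[{"x":0,"y":0,"z":0,"turn":-0.14},{"x":0,"y":0,"z":0,"turn":-0.14},{"x":0,"y":0,"z":0,"turn":-0.14},{"x":0,"y":0,"z":0,"turn":-0.14},{"x":0,"y":0,"z":0,"turn":-0.14}]';python3 -m crank '[{"x":0,"y":0,"z":0,"turn":-0.09},{"x":0,"y":0,"z":0,"turn":0},{"x":0,"y":0,"z":0,"turn":0}]'
cat > snap.py <<'E'
import sys
from plant import manip
import cv2,numpy as np
n=sys.argv[1];cam=sys.argv[2] if len(sys.argv)>2 else 'wrist'
s=manip.state();c=manip.camera_model(cam);p,d=manip.grab_frame(cam)
print(s['time'],s['tool_pos'],s['tool_rot'],s['joint_pos'],s['contact_force'])
cv2.imwrite(f'pics/{n}.png',p[...,::-1]);np.savez(n+'.npz',p=p,d=d,m=c['mtx'],w=c['world_to_cam'])
E
python3 snap.py w2
```

```text
time: 0.7
tool_pos: [0.3256, -0.4584, 0.2311]
tool_rot: [-0.0, 0.989, 0.149, 0.0]
contact_force: [1.2, -0.1, 0.3]
gripper_width: 1.0
grasp_force: 0.0
time: 1.2
tool_pos: [0.4572, -0.3235, 0.2311]
tool_rot: [-0.0, 0.989, 0.149, 0.0]
contact_force: [-0.1, 0.4, -0.2]
gripper_width: 1.001
grasp_force: 0.0
time: 1.7
tool_pos: [0.4558, -0.325, 0.231]
tool_rot: [-0.0, 0.876, 0.482, -0.0]
contact_force: [-0.2, -0.7, -0.5]
gripper_width: 1.0
grasp_force: 0.0
time: 2.0
tool_pos: [0.4558, -0.3251, 0.2311]
tool_rot: [-0.0, 0.856, 0.517, -0.0]
contact_force: [0.1, -1.1, -0.3]
gripper_width: 1.004
grasp_force: 0.0
2.0 [ 0.45584605 -0.32510897  0.23111012] [-1.62834756e-04  8.55939455e-01  5.17076029e-01 -5.77205689e-05] [-7.52432076e-01 -1.01968458e-01  1.76517932e+00 -2.27885464e-05
  1.47872657e+00 -2.68496302e-01] [ 0.07884351 -1.12543918 -0.28129388]
```

View pics/w2.png

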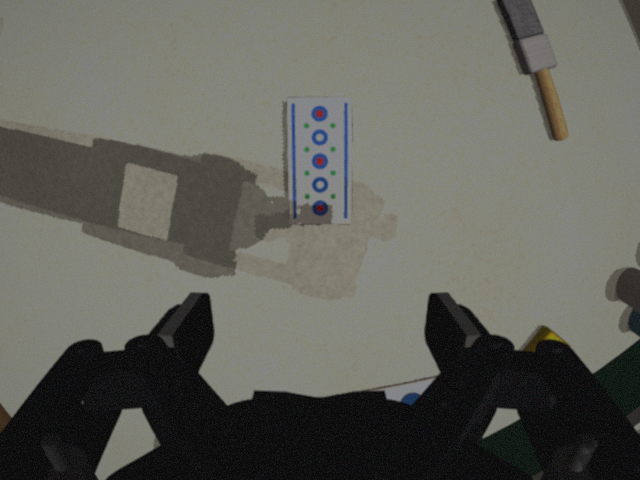

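The tile stands upright in the view with corners near (287,97) and (352,223), and blue stripes at columns 294 and 347. The brush is at upper right, well clear. I'll measure the blue pattern, then take a second view from closer.

```bash
cat > tile.py <<'E'
from h import *
import sys
def blue(n,roi,z):
    p,d,m,w=load(n);hsv=cv2.cvtColor(p,cv2.COLOR_RGB2HSV).astype(int)
    k=np.zeros(p.shape[:2],bool);x0,y0,x1,y1=roi;k[y0:y1,x0:x1]=True
    k&=(hsv[...,0]>100)&(hsv[...,0]<130)&(hsv[...,1]>110)&(hsv[...,2]>70)
    nb,lab,st,ce=cv2.connectedComponentsWithStats(k.astype(np.uint8))
    ids=[i for i in range(1,nb) if st[i,3]>4*st[i,2] and st[i,3]>60]
    out=[]
    for i in ids:
        v,u=np.nonzero(lab==i);P=plane(np.c_[u,v],z,m,w,True)[:,:2]*1000
        vx,vy=cv2.fitLine(P.astype(np.float32),cv2.DIST_L2,0,.01,.01)[:2,0]
        t=P@[vx,vy];out.append((ce[i].round(1),P.mean(0).round(1),round(np.degrees(np.arctan2(vy,vx))%180,2),round(np.ptp(t),1)))
    uv=np.mean([ce[i] for i in ids],0);return out,uv,rays(uv,m,w,True)
if __name__=='__main__':
    roi=tuple(map(int,sys.argv[2:6]))
    o,uv,_=blue(sys.argv[1],roi,.03);print(*o,sep='\n');print(uv)
E
python3 tile.py w2 270 80 370 240
```

```text
(array([293.2, 154.4]), array([ 459.8, -266.8]), np.float32(62.7), np.float64(104.0))
(array([345.5, 160.3]), array([ 499.9, -294. ]), np.float32(62.82), np.float64(105.9))
[319.36915184 157.31120467]
```

```bash
python3 -m crank '[{"x":0,"y":0,"z":4,"turn":0},{"x":0,"y":0,"z":4,"turn":0},{"x":0,"y":0,"z":0,"turn":0},{"x":0,"y":0,"z":0,"turn":0}]' ; python3 snap.py w3
python3 - <<'E'
from h import *
p,d,m,w=load('w3')
q=(np.array([[0.47,-.33,.03],[.53,-.23,.03],[.43,-.31,.03],[.5,-.24,.03]])@w[:3,:3].T+w[:3,3]);t=np.arctan2(np.hypot(q[:,0],q[:,1]),q[:,2])
print(q[:,:2]/np.hypot(q[:,0],q[:,1])[:,None]*t[:,None]*m[0,0]+m[:2,2])
from tile import blue
a=blue('w2',(270,80,370,240),.03);b=blue('w3',(240,20,400,300),.03)
print(*b[0],sep='\n');print(tri(a[2][0],a[2][1][0],b[2][0],b[2][1][0]))
E
```

```text
time: 2.45
tool_pos: [0.4556, -0.3249, 0.1511]
tool_rot: [-0.001, 0.856, 0.518, -0.0]
contact_force: [0.6, 0.4, 0.8]
gripper_width: 0.999
grasp_force: 0.0
2.45 [ 0.45563746 -0.32492239  0.1511285 ] [-7.98048277e-04  8.55597655e-01  5.17640768e-01 -2.26307663e-04] [-7.52453222e-01 -3.84034886e-02  1.84135825e+00 -3.52808879e-06
  1.34029692e+00 -2.69838975e-01] [0.6461542  0.36978478 0.80176793]
[[339.54750798 229.33712816]
 [350.22276     68.51157646]
 [278.63708166 230.40922312]
 [318.88321955  99.43052587]]
(array([286.7, 158.7]), array([ 460.2, -266.8]), np.float32(62.76), np.float64(97.6))
(array([354.6, 156.7]), array([ 503.6, -287.9]), np.float32(62.48), np.float64(93.0))
(array([ 0.47536528, -0.29015852, -0.23468115]), np.float64(0.003572250487545346))
```

The shadow cuts the stripes short, so I'll triangulate their far ends and find the tile's far edge instead.

```bash
python3 - <<'E'
from h import *
E={}
for n,roi in(('w2',(270,80,370,240)),('w3',(240,20,400,300))):
    p,d,m,w=load(n);hsv=cv2.cvtColor(p,cv2.COLOR_RGB2HSV).astype(int);x0,y0,x1,y1=roi
    k=np.zeros(p.shape[:2],bool);k[y0:y1,x0:x1]=1;b=k&(hsv[...,0]>100)&(hsv[...,0]<130)&(hsv[...,1]>110)&(hsv[...,2]>60)
    nb,lab,st,ce=cv2.connectedComponentsWithStats(b.astype(np.uint8))
    ids=sorted([i for i in range(1,nb) if st[i,3]>4*st[i,2] and st[i,3]>60],key=lambda i:ce[i][0])
    for j,i in enumerate(ids):
        v,u=np.nonzero(lab==i);
        for nm,vv in(('far',v.min()),('near',v.max())):
            e=(u[abs(v-vv)<3].mean(),vv);E[n,j,nm]=(rays(e,m,w,True),e);print(n,j,nm,e,plane(e,.03,m,w,True).round(4))
    f=p.astype(int);t=biggest(k&(f[...,0]-f[...,2]<12),roi);x,y,ww,hh=cv2.boundingRect(t);q=cv2.approxPolyDP(t,6,True)[:,0]
    print(n,'tile',x,y,ww,hh,q.tolist());print(plane(q,.03,m,w,True).round(4).tolist())
    med=d[y+10:y+hh//2,x+10:x+ww-10];print('depthz',np.median(med))
for j in(0,1):
  for nm in('far','near'):
    a,b=E['w2',j,nm][0],E['w3',j,nm][0];print(j,nm,tri(a[0],a[1][0],b[0],b[1][0]))
E
```

```text
w2 0 far (np.float64(292.5), np.int64(104)) [[ 0.4812 -0.225   0.03  ]]
w2 0 near (np.float64(294.5), np.int64(217)) [[ 0.4329 -0.3193  0.03  ]]
w2 1 far (np.float64(345.5), np.int64(104)) [[ 0.524  -0.2475  0.03  ]]
w2 1 near (np.float64(345.4), np.int64(217)) [[ 0.4756 -0.3417  0.03  ]]
w2 tile 270 80 100 149 [[270, 81], [270, 165], [285, 176], [283, 190], [270, 187], [270, 228], [350, 222], [351, 181], [369, 187], [369, 80]]
[[0.4733, -0.1957, 0.03], [0.4362, -0.2651, 0.03], [0.4436, -0.2808, 0.03], [0.4356, -0.2915, 0.03], [0.4262, -0.2832, 0.03], [0.4069, -0.3177, 0.03], [0.4773, -0.348, 0.03], [0.4957, -0.3135, 0.03], [0.5082, -0.3262, 0.03], [0.5539, -0.2369, 0.03]]
depthz 0.33038673
w3 0 far (np.float64(286.0), np.int64(93)) [[ 0.4819 -0.225   0.03  ]]
w3 0 near (np.float64(288.5), np.int64(240)) [[ 0.4329 -0.3198  0.03  ]]
w3 1 far (np.float64(355.0), np.int64(92)) [[ 0.525  -0.2467  0.03  ]]
w3 1 near (np.float64(353.6), np.int64(240)) [[ 0.4756 -0.3421  0.03  ]]
w3 tile 240 20 160 269 [[399, 20], [240, 20], [240, 211], [248, 218], [240, 225], [240, 279], [274, 288], [279, 248], [359, 246], [363, 183], [399, 207]]
[[0.5796, -0.2118, 0.03], [0.4785, -0.1589, 0.03], [0.4117, -0.2838, 0.03], [0.4144, -0.2912, 0.03], [0.4064, -0.2929, 0.03], [0.3842, -0.3297, 0.03], [0.4043, -0.3482, 0.03], [0.4236, -0.3219, 0.03], [0.4771, -0.3481, 0.03], [0.5004, -0.3073, 0.03], [0.5164, -0.3351, 0.03]]
depthz 0.26412547
0 far (array([ 0.48155286, -0.22497767,  0.02982511]), np.float64(0.0006459253054705749))
0 near (array([ 0.43374698, -0.31868898,  0.03466779]), np.float64(0.000407562008305737))
1 far (array([ 0.52067961, -0.24901905,  0.06066863]), np.float64(0.00021361266862973306))
1 near (array([ 0.47578497, -0.34040874,  0.0356757 ]), np.float64(8.372400037582326e-05))
```

View pics/w3.png

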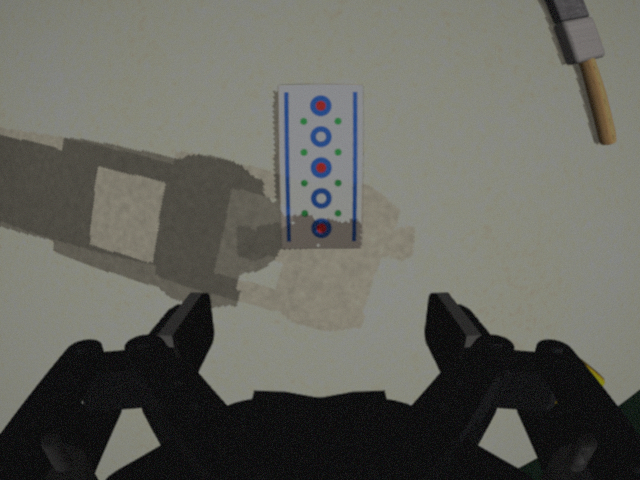

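The tile is nearly square to the tool: far corners (279,84) and (362,84), stripes running from row 93 to row 240. Both views agree on z≈0.03, centre (0.4787,-0.2834) and yaw 62.7°. Now I'll descend to a point 35 mm behind the middle.

```bash
python3 -m crank '[{"x":1.2,"y":0.1,"z":2,"turn":-0.006},{"x":0,"y":0,"z":3,"turn":0},{"x":0,"y":0,"z":3,"turn":0},{"x":0,"y":0,"z":2,"turn":0},{"x":0,"y":0,"z":0,"turn":0}]'; python3 -m crank '[{"x":0,"y":0,"z":1.5,"turn":0},{"x":0,"y":0,"z":1.5,"turn":0},{"x":0,"y":0,"z":1,"turn":0},{"x":0,"y":0,"z":0.7,"turn":0},{"x":0,"y":0,"z":0,"turn":0}]'; python3 snap.py w4
```

```text
time: 3.0
tool_pos: [0.4621, -0.3147, 0.0508]
tool_rot: [-0.001, 0.854, 0.52, -0.0]
contact_force: [0.5, -0.2, 0.3]
gripper_width: 0.997
grasp_force: 0.0
time: 3.5
tool_pos: [0.4616, -0.3144, 0.003]
tool_rot: [-0.001, 0.854, 0.52, -0.0]
contact_force: [-1.1, 0.3, 0.1]
gripper_width: 1.001
grasp_force: 0.0
3.5 [ 0.46163527 -0.31438534  0.00295902] [-1.15249518e-03  8.53900185e-01  5.20435415e-01 -3.52325245e-04] [-7.31117082e-01  1.53731042e-01  1.91814228e+00 -1.19820300e-05
  1.07212960e+00 -2.55037467e-01] [-1.0515724   0.34639448  0.14390727]
```

View pics/w4.png

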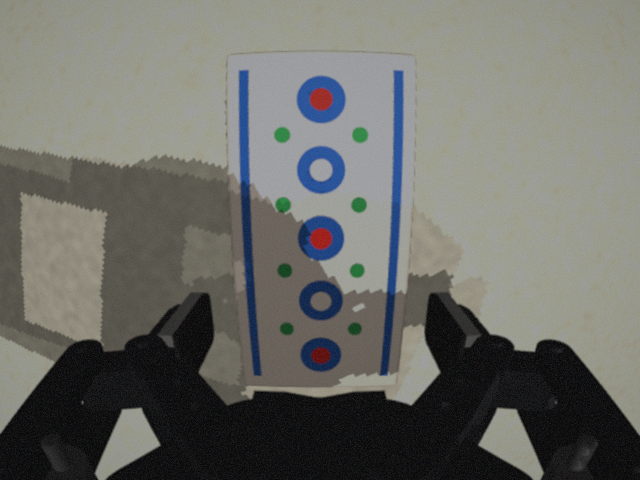

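The tile is centred between the fingers (column about 321), and the pads straddle its trailing half. Closing now, then a small lift.

```bash
Z='ignored'; python3 -m crank '[{"x":0,"y":0,"z":0,"turn":0},{"x":0,"y":0,"z":0,"turn":0},{"x":0,"y":0,"z":0,"turn":0},{"x":0,"y":0,"z":0,"turn":0},{"x":0,"y":0,"z":0,"turn":0}]' 0; python3 -m crank '[{"x":0,"y":0,"z":0,"turn":0},{"x":0,"y":0,"z":0,"turn":0},{"x":0,"y":0,"z":0,"turn":0}]'; python3 -m crank '[{"x":0,"y":0,"z":-0.3,"turn":0},{"x":0,"y":0,"z":-0.7,"turn":0},{"x":0,"y":0,"z":-1,"turn":0},{"x":0,"y":0,"z":-1,"turn":0},{"x":0,"y":0,"z":0,"turn":0}]'
```

```text
time: 4.05
tool_pos: [0.4631, -0.3157, 0.0054]
tool_rot: [0.001, 0.854, 0.52, 0.0]
contact_force: [-0.1, -0.5, 4.8]
gripper_width: 0.687
grasp_force: 65.0
time: 4.35
tool_pos: [0.4631, -0.3157, 0.0054]
tool_rot: [0.001, 0.854, 0.52, 0.0]
contact_force: [0.3, -0.1, 5.6]
gripper_width: 0.687
grasp_force: 65.0
time: 4.85
tool_pos: [0.4635, -0.316, 0.0366]
tool_rot: [0.002, 0.854, 0.52, 0.001]
contact_force: [0.8, -0.1, -2.3]
gripper_width: 0.686
grasp_force: 64.6
```

```bash
python3 -m crank '[{"x":0,"y":0,"z":-2,"turn":0},{"x":0,"y":0,"z":-3,"turn":0},{"x":0,"y":0,"z":-3,"turn":0},{"x":0,"y":0,"z":-3,"turn":0},{"x":0,"y":0,"z":-3,"turn":0}]'; python3 -m crank '[{"x":1.5,"y":0,"z":-2,"turn":0},{"x":2.5,"y":-0.3,"z":0,"turn":0},{"x":2.8,"y":-0.3,"z":0,"turn":0},{"x":2.8,"y":-0.3,"z":0,"turn":0},{"x":2.8,"y":-0.3,"z":0,"turn":0}]'; python3 -m crank '[{"x":2.8,"y":-0.3,"z":0,"turn":0},{"x":2.8,"y":-0.3,"z":0,"turn":0},{"x":2.8,"y":-0.3,"z":0,"turn":0},{"x":2.8,"y":-0.3,"z":0,"turn":0},{"x":2.2,"y":-0.3,"z":0,"turn":0}]';python3 -m crank '[{"x":0,"y":0,"z":0,"turn":-0.1},{"x":0,"y":0,"z":0,"turn":-0.12},{"x":0,"y":0,"z":0,"turn":-0.1},{"x":0,"y":0,"z":0,"turn":0},{"x":0,"y":0,"z":0,"turn":0}]'; python3 snap.py w5
```

```text
time: 5.35
tool_pos: [0.4621, -0.3148, 0.1754]
tool_rot: [-0.0, 0.854, 0.52, -0.0]
contact_force: [0.6, -1.0, -1.4]
gripper_width: 0.691
grasp_force: 65.1
time: 5.85
tool_pos: [0.5086, -0.1982, 0.1942]
tool_rot: [-0.0, 0.854, 0.52, -0.0]
contact_force: [0.5, -0.5, -1.7]
gripper_width: 0.689
grasp_force: 65.2
time: 6.35
tool_pos: [0.5568, -0.0718, 0.1941]
tool_rot: [-0.0, 0.854, 0.521, -0.0]
contact_force: [0.9, 0.7, -2.5]
gripper_width: 0.688
grasp_force: 65.2
time: 6.85
tool_pos: [0.5565, -0.0733, 0.1942]
tool_rot: [-0.0, 0.761, 0.649, -0.0]
contact_force: [-0.0, 0.6, -2.2]
gripper_width: 0.684
grasp_force: 65.1
6.85 [ 0.55646229 -0.07329058  0.19418359] [-9.43102156e-05  7.60747140e-01  6.49048363e-01 -4.50345718e-05] [-2.63559378e-01 -7.30859433e-02  1.80036095e+00  3.27516477e-05
  1.41452415e+00 -1.05433850e-01] [-0.02614529  0.560817   -2.1842619 ]
```

View pics/w5.png

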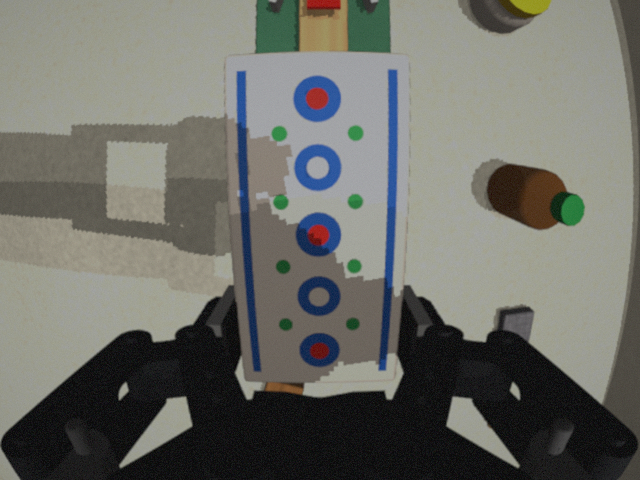

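The held tile hides the jig: only its near end shows, with the plate's near edge around row 52 and columns 256–391. I'll step aside so the jig shows beside the tile, and look from two places.

```bash
python3 -m crank '[{"x":1.5,"y":-2,"z":0,"turn":0},{"x":2.5,"y":-2.5,"z":0,"turn":0},{"x":2.5,"y":-2.5,"z":0,"turn":0},{"x":2,"y":-2,"z":0,"turn":0},{"x":0,"y":0,"z":0,"turn":0}]'; python3 -m crank '[{"x":0,"y":0,"z":0,"turn":0},{"x":0,"y":0,"z":0,"turn":0}]';python3 snap.py w6;  python3 -m crank '[{"x":1.5,"y":0,"z":0,"turn":0},{"x":2.5,"y":0,"z":0,"turn":0},{"x":2,"y":0,"z":0,"turn":0},{"x":0,"y":0,"z":0,"turn":0},{"x":0,"y":0,"z":0,"turn":0}]'; python3 snap.py w7; python3 -c "
import cv2,numpy as np
a=cv2.imread('pics/w6.png')[0:300,320:];b=cv2.imread('pics/w7.png')[0:300,320:]
cv2.imwrite('pics/w67.png',cv2.resize(np.hstack([a,b]),None,fx=1.25,fy=1.25))"
```

```text
time: 7.4
tool_pos: [0.4793, 0.0267, 0.1941]
tool_rot: [-0.0, 0.76, 0.65, 0.0]
contact_force: [0.3, -0.1, -2.1]
gripper_width: 0.686
grasp_force: 65.3
time: 7.6
tool_pos: [0.4814, 0.0241, 0.1945]
tool_rot: [0.0, 0.76, 0.649, 0.0]
contact_force: [0.1, -0.6, -1.5]
gripper_width: 0.688
grasp_force: 65.3
7.6 [0.48138267 0.02405617 0.19454017] [3.32459660e-04 7.60412498e-01 6.49440309e-01 8.23988199e-05] [-1.04431786e-01 -2.75961877e-01  1.97721422e+00 -3.41264172e-04
  1.43974467e+00  5.27125969e-02] [ 0.09699305 -0.59609037 -1.52348555]
time: 8.15
tool_pos: [0.4905, 0.0833, 0.1941]
tool_rot: [0.0, 0.76, 0.65, -0.0]
contact_force: [0.9, 0.0, -2.2]
gripper_width: 0.687
grasp_force: 65.3
8.15 [0.4905429  0.08334339 0.19412441] [ 3.84841726e-05  7.60139078e-01  6.49760281e-01 -3.96783777e-04] [ 1.89311175e-02 -2.33314717e-01  1.94301317e+00 -5.68996090e-04
  1.43245821e+00  1.75267866e-01] [ 0.93956708  0.02426981 -2.19230075]
```

View pics/w67.png

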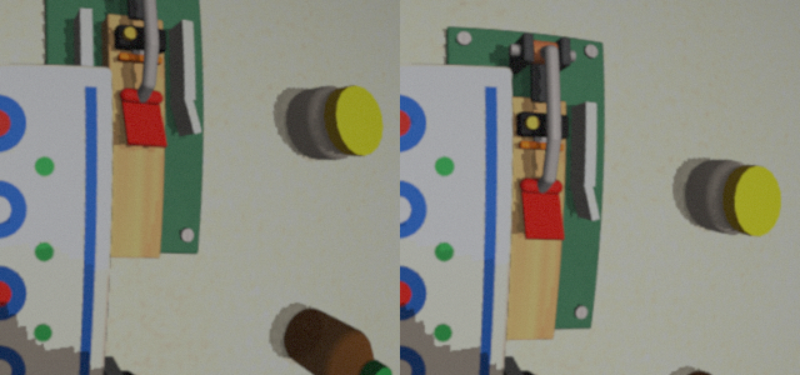

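Beside the tile, the w7 crop shows the bed with its near-right corner at about full-image (443,271). The red shoe is near (433,170), the orange button near (432,117), and plate corners are near (483,33) and (473,262). Next I'll fit the jig's edges in both views.

```bash
python3 - <<'E'
from h import *
def line(P):
    P=P[:,:2]*1000
    for _ in range(3):
        vx,vy,x,y=cv2.fitLine(P.astype(np.float32),cv2.DIST_HUBER,0,.01,.01)[:,0];n=np.array([-vy,vx]);r=(P-[x,y])@n;P=P[abs(r)<1.5]
    return np.array([x,y]),np.array([vx,vy])*np.sign(vy+1e-3),r.std(),len(P)
K={}
for nme in('w6','w7'):
    p,d,m,w=load(nme);hsv=cv2.cvtColor(p,cv2.COLOR_RGB2HSV).astype(int);H,S,V=[hsv[...,i] for i in range(3)]
    roi=np.zeros(H.shape,bool);roi[0:290,395:500]=1
    wood=roi&(H>10)&(H<25)&(S>70)&(V>110);grn=roi&(H>60)&(H<95)&(S>80)
    rw=150 if nme=='w6' else 195; 
    rows=range(rw,rw+45) if nme=='w6' else range(rw,rw+65)
    we=np.array([(np.nonzero(wood[v])[0].max()+.5,v) for v in rows])
    ge=np.array([(np.nonzero(grn[v])[0].max()+.5,v) for v in (range(20,190) if nme=='w6' else range(45,250))])
    wc=range(415,440);wb=np.array([(u,np.nonzero(wood[:,u])[0].max()+.5) for u in wc])
    gb=np.array([(u,np.nonzero(grn[:,u])[0].max()+.5) for u in range(454,470)])
    A=[]
    for k,e,z in(('bed right',we,.03),('plate right',ge,.008),('bed end',wb,.03),('plate end',gb,.008)):
        c,dr,s,n=line(plane(e,z,m,w,True));ang=np.degrees(np.arctan2(dr[1],dr[0]));print(nme,k,c.round(1),'ang',round(ang,2),'sd',round(s,2),n);A.append((c,dr))
    def inter(a,b):
        t=np.linalg.solve(np.c_[a[1],-b[1]],b[0]-a[0]);return a[0]+t[0]*a[1]
    for k,(i,j),z in(('bed',(0,2),.03),('plate',(1,3),.008)):
        q=inter(A[i],A[j]);cam=-w[:3,:3].T@w[:3,3];X=np.r_[q/1000,z];K[nme,k]=(cam,(X-cam)/np.linalg.norm(X-cam));print(nme,k,'corner',q.round(1))
    for k,mk,z in(('orange',roi&(H>8)&(H<17)&(S>215),.0355),('red',roi&((H<5)|(H>174))&(S>170),.045)):
        v,u=np.nonzero(mk);sel=(v<160) if k=='orange' else (v<230)
        v,u=v[sel],u[sel]
        if len(u):print(nme,k,len(u),u.min(),u.max(),v.min(),v.max(),u.mean(),v.mean(),plane((u.mean(),v.mean()),z,m,w,True)*1000)
    print('depth z bed',[ (lambda c:round(float(c),4))((lambda X:X[2])((lambda r:(-w[:3,:3].T@w[:3,3])+r[1][0]*d[v,u]/(r[1][0]@w[2,:3]))(rays((u,v),m,w,True)))) for v,u in((180,430),(185,432),(230,433))])
for k in('bed','plate'):
    a,b=K['w6',k],K['w7',k];print(k,tri(a[0],a[1],b[0],b[1]))
E
```

```text
w6 bed right [599.   45.9] ang 80.72 sd 0.27 45
w6 plate right [647. 103.] ang 80.9 sd 0.34 165
w6 bed end [576.8  22. ] ang 172.04 sd 0.0 25
w6 plate end [615.3  16.5] ang 172.49 sd 0.0 16
w6 bed corner [594.6  19.5]
w6 plate corner [632.8  14.2]
w6 orange 26 415 433 44 49 426.0 46.61538461538461 [[592.14019015 157.13260071  35.5       ]]
w6 red 1251 412 452 35 116 434.0447641886491 95.14228617106315 [[588.99474766 114.26372197  45.        ]]
depth z bed [0.0317, 0.0291, 0.0009]
w7 bed right [601.1  59.6] ang 80.91 sd 0.27 65
w7 plate right [650.6 125.8] ang 80.94 sd 0.36 197
w7 bed end [580.7  21.5] ang 173.42 sd 0.24 25
w7 plate end [621.4  16.2] ang 170.19 sd 0.0 16
w7 bed corner [594.7  19.8]
w7 plate corner [632.8  14.2]
w7 orange 20 416 434 114 118 427.05 116.3 [[592.16272871 157.23524931  35.5       ]]
w7 red 1301 416 450 143 191 433.0491929285165 168.4827056110684 [[589.00127783 114.51040427  45.        ]]
depth z bed [0.0487, 0.0509, 0.0309]
bed (array([0.59529468, 0.01902006, 0.02803894]), np.float64(7.366277844806772e-06))
plate (array([0.63284176, 0.01417738, 0.0078703 ]), np.float64(1.0809123568144244e-07))
```

```bash
python3 - <<'E'
from h import *
from scipy.spatial.transform import Rotation as Ro
T={'w5':([.55646229,-.07329058,.19418359],[-9.4e-05,.76074714,.649048363,-4.5e-05]),'w7':([.4905429,.08334339,.19412441],[3.8e-5,.760139078,.649760281,-3.97e-4])}
for n in T:
    t,q=np.array(T[n][0]),T[n][1];R=Ro.from_quat([q[1],q[2],q[3],q[0]]).as_matrix();print('toolyaw',np.degrees(np.arctan2(R[1,0],R[0,0])))
    p,d,m,w=load(n);hsv=cv2.cvtColor(p,cv2.COLOR_RGB2HSV).astype(int)
    b=np.zeros(p.shape[:2],bool);b[40:385,225:415]=1;b&=(hsv[...,0]>100)&(hsv[...,0]<130)&(hsv[...,1]>110)&(hsv[...,2]>50)
    nb,lab,st,ce=cv2.connectedComponentsWithStats(b.astype(np.uint8));E=[];L=[]
    for i in range(1,nb):
        if st[i,3]<200:continue
        v,u=np.nonzero(lab==i)
        P=(plane(np.c_[u,v],t[2]+.0246,m,w,True)-t)@R*1000
        vx,vy,_,_=cv2.fitLine(P[:,:2].astype(np.float32),cv2.DIST_L2,0,.01,.01)[:,0];L.append((np.degrees(np.arctan(vy/vx)).round(2),P[:,0].min().round(1),P[:,0].max().round(1),P[:,1].mean().round(2)))
    print(n,L)
    for u,v in((315,80),(315,140)):
        o,r=rays((u,v),m,w,True);X=o+r[0]*d[v,u]/(r[0]@w[2,:3]);print('tile top depth z',X[2]-t[2])
E
```

```text
toolyaw 80.93978203469221
w5 [(np.float32(-0.49), np.float64(-18.1), np.float64(89.8), np.float64(-24.03)), (np.float32(-0.58), np.float64(-17.6), np.float64(90.1), np.float64(24.12))]
tile top depth z 0.025032465062917314
tile top depth z 0.024880042518589857
toolyaw 81.0470774259953
w7 [(np.float32(-0.49), np.float64(-18.2), np.float64(89.8), np.float64(-24.01)), (np.float32(-0.59), np.float64(-17.6), np.float64(90.1), np.float64(24.15))]
tile top depth z 0.02511944597251478
tile top depth z 0.025373229606218378
```

```bash
python3 -m crank '[{"x":-1.5,"y":1.5,"z":0,"turn":0.005},{"x":-2.2,"y":2.7,"z":0,"turn":0},{"x":-2.2,"y":2.7,"z":0,"turn":0},{"x":-1.8,"y":2.4,"z":0,"turn":0},{"x":0,"y":0,"z":0,"turn":0}]'; python3 -m crank '[{"x":0,"y":0,"z":2,"turn":0},{"x":0,"y":0,"z":3,"turn":0},{"x":0,"y":0,"z":3,"turn":0},{"x":0,"y":0,"z":2,"turn":0},{"x":0,"y":0,"z":0,"turn":0}]'; python3 snap.py s8 scene; python3 snap.py w8; python3 - <<'E'
from plant import manip
import numpy as np
from scipy.spatial.transform import Rotation as Ro
s=manip.state();q=s['tool_rot'];R=Ro.from_quat([q[1],q[2],q[3],q[0]]).as_matrix();print('yaw',np.degrees(np.arctan2(R[1,0],R[0,0])))
e=np.array([.158,.9874]);r=(s['tool_pos'][:2]-[.5919,.1317])*1000;print('jig x,y',r@e,r@[-e[1],e[0]])
import cv2
p=cv2.imread('pics/s8.png')[180:300,220:420];a=cv2.resize(p,None,fx=2.5,fy=2.5);b=cv2.imread('pics/w8.png')[0:240,200:440];b=cv2.resize(b,(300,300));cv2.imwrite('pics/c8.png',np.hstack([a,b]))
E
```

```text
time: 8.7
tool_pos: [0.5714, -0.0107, 0.1944]
tool_rot: [0.001, 0.763, 0.646, -0.0]
contact_force: [0.5, 1.1, -1.5]
gripper_width: 0.69
grasp_force: 65.4
time: 9.2
tool_pos: [0.5663, -0.0069, 0.0902]
tool_rot: [-0.003, 0.762, 0.648, -0.003]
contact_force: [0.1, 1.1, -1.9]
gripper_width: 0.685
grasp_force: 65.4
9.2 [ 0.56631364 -0.00687804  0.09022905] [-0.00305944  0.76192483  0.64765261 -0.0027002 ] [-1.43534125e-01  4.92234591e-02  1.86258294e+00 -3.03240979e-06
  1.23794745e+00  1.82499134e-02] [ 0.10173469  1.11300916 -1.85999745]
9.25 [ 0.56800436 -0.00702974  0.09265338] [-0.00155431  0.76189168  0.64770117 -0.00135379] [-1.43385571e-01  4.75450514e-02  1.85985105e+00  2.74313793e-05
  1.23831891e+00  1.82715294e-02] [-0.21565615 -0.96264386 -1.65199128]
yaw 80.74423417548125
jig x,y -140.64706202524007 0.18199213552041726
```

View pics/c8.png

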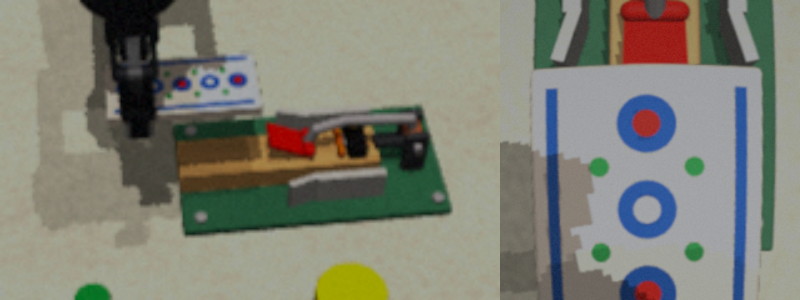

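The tile is poised behind the shoe and in line with it, with the guides symmetrical about it in the wrist view. Now lower it towards the bed.

```bash
python3 -m crank '[{"x":0,"y":0,"z":1.5,"turn":0},{"x":0,"y":0,"z":2,"turn":0},{"x":0,"y":0,"z":2,"turn":0},{"x":0,"y":0,"z":1.3,"turn":0},{"x":0,"y":0,"z":0,"turn":0}]'; python3 -m crank '[{"x":0,"y":0,"z":0,"turn":0},{"x":0,"y":0,"z":0.2,"turn":0},{"x":0,"y":0,"z":0.2,"turn":0},{"x":0,"y":0,"z":0,"turn":0},{"x":0,"y":0,"z":0,"turn":0}]'
```

```text
time: 9.8
tool_pos: [0.5683, -0.0068, 0.0244]
tool_rot: [-0.001, 0.762, 0.648, -0.001]
contact_force: [0.4, -0.4, -2.0]
gripper_width: 0.688
grasp_force: 65.4
time: 10.3
tool_pos: [0.57, -0.007, 0.0226]
tool_rot: [0.0, 0.762, 0.648, 0.0]
contact_force: [0.4, 0.6, -2.0]
gripper_width: 0.685
grasp_force: 65.4
```

```bash
python3 -m crank '[{"x":0,"y":0,"z":0.3,"turn":0},{"x":0,"y":0,"z":0.15,"turn":0},{"x":0,"y":0,"z":0,"turn":0},{"x":0,"y":0,"z":0,"turn":0}]'; python3 -m crank '[{"x":0,"y":0,"z":0.1,"turn":0},{"x":0,"y":0,"z":0,"turn":0},{"x":0,"y":0,"z":0,"turn":0}]';python3 -m crank '[{"x":0,"y":0,"z":0.1,"turn":0},{"x":0,"y":0,"z":0,"turn":0},{"x":0,"y":0,"z":0,"turn":0}]'
```

```text
time: 10.7
tool_pos: [0.5696, -0.0069, 0.0176]
tool_rot: [-0.0, 0.762, 0.648, -0.0]
contact_force: [1.0, -0.4, -1.8]
gripper_width: 0.686
grasp_force: 65.4
time: 11.0
tool_pos: [0.5698, -0.0069, 0.0168]
tool_rot: [-0.0, 0.762, 0.648, 0.0]
contact_force: [-0.8, -0.0, -2.2]
gripper_width: 0.688
grasp_force: 65.4
time: 11.3
tool_pos: [0.5697, -0.0069, 0.0158]
tool_rot: [-0.0, 0.762, 0.648, -0.0]
contact_force: [0.8, -0.0, -1.8]
gripper_width: 0.695
grasp_force: 65.4
```

```bash
python3 -m crank '[{"x":0,"y":0,"z":0.05,"turn":0},{"x":0,"y":0,"z":0,"turn":0},{"x":0,"y":0,"z":0,"turn":0}]'; python3 -m crank '[{"x":0,"y":0,"z":0.05,"turn":0},{"x":0,"y":0,"z":0,"turn":0},{"x":0,"y":0,"z":0,"turn":0}]';python3 -m crank '[{"x":0,"y":0,"z":0.05,"turn":0},{"x":0,"y":0,"z":0,"turn":0},{"x":0,"y":0,"z":0,"turn":0}]'
```

```text
time: 11.6
tool_pos: [0.5698, -0.0069, 0.0154]
tool_rot: [0.0, 0.762, 0.648, 0.0]
contact_force: [-0.0, 0.5, -0.8]
gripper_width: 0.689
grasp_force: 65.6
time: 11.9
tool_pos: [0.5699, -0.007, 0.0152]
tool_rot: [0.0, 0.762, 0.648, 0.0]
contact_force: [-2.5, -0.5, 3.5]
gripper_width: 0.686
grasp_force: 65.9
time: 12.2
tool_pos: [0.5699, -0.007, 0.015]
tool_rot: [0.0, 0.762, 0.648, -0.0]
contact_force: [-4.0, -0.3, 6.2]
gripper_width: 0.684
grasp_force: 66.3
```

The tile touched down at z≈0.0153. I'll ease the pressure slightly and slide in.

```bash
python3 -m crank '[{"x":0,"y":0,"z":-0.05,"turn":0},{"x":0.4,"y":0,"z":0,"turn":0},{"x":0.5,"y":0,"z":0,"turn":0},{"x":0.5,"y":0,"z":0,"turn":0},{"x":0,"y":0,"z":0,"turn":0}]'; python3 -m crank '[{"x":0.4,"y":0,"z":0,"turn":0},{"x":0.4,"y":0,"z":0,"turn":0},{"x":0.2,"y":0,"z":0,"turn":0},{"x":0,"y":0,"z":0,"turn":0},{"x":0,"y":0,"z":0,"turn":0}]'
```

```text
time: 12.7
tool_pos: [0.5729, 0.0076, 0.0153]
tool_rot: [0.0, 0.762, 0.648, 0.001]
contact_force: [1.8, -0.1, 4.3]
gripper_width: 0.689
grasp_force: 66.0
time: 13.2
tool_pos: [0.5742, 0.0169, 0.0154]
tool_rot: [0.0, 0.762, 0.648, 0.0]
contact_force: [-0.7, -2.7, 5.0]
gripper_width: 0.689
grasp_force: 66.2
```

```bash
python3 -m crank '[{"x":0.3,"y":0,"z":0,"turn":0},{"x":0.3,"y":0,"z":0,"turn":0},{"x":0.3,"y":0,"z":0,"turn":0},{"x":0,"y":0,"z":0,"turn":0}]'; python3 -m crank '[{"x":0.3,"y":0,"z":0,"turn":0},{"x":0.3,"y":0,"z":0,"turn":0},{"x":0.3,"y":0,"z":0,"turn":0},{"x":0,"y":0,"z":0,"turn":0}]'; python3 snap.py s9 scene; python3 -c "
import cv2
cv2.imwrite('pics/c9.png',cv2.resize(cv2.imread('pics/s9.png')[180:300,220:420],None,fx=3,fy=3,interpolation=cv2.INTER_CUBIC))"
```

```text
time: 13.6
tool_pos: [0.5755, 0.0244, 0.0154]
tool_rot: [0.001, 0.761, 0.648, -0.001]
contact_force: [-0.8, -8.0, 5.9]
gripper_width: 0.687
grasp_force: 66.2
time: 14.0
tool_pos: [0.5769, 0.0325, 0.0154]
tool_rot: [0.002, 0.761, 0.648, -0.001]
contact_force: [-1.2, -10.0, 5.7]
gripper_width: 0.685
grasp_force: 66.2
14.0 [0.57689977 0.03250622 0.01535785] [ 0.00182752  0.76146482  0.64820235 -0.0013023 ] [-0.07032146  0.17375719  1.87021182 -0.00498234  1.09692956  0.09230005] [-1.20654704 -9.97892038  5.74974229]
```

View pics/c9.png

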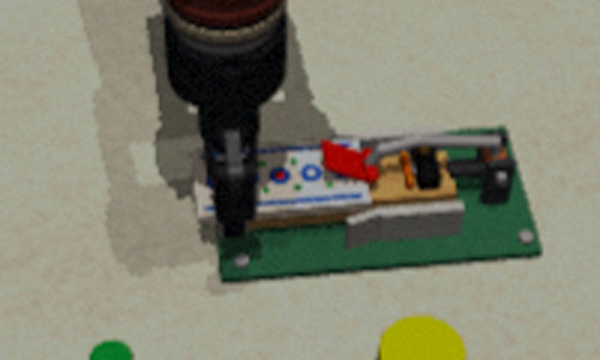

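The shoe is riding up on the tile's leading edge (crop about (365,185)), and the tile lies flat between the guides. Continuing.

```bash
python3 -m crank '[{"x":0.3,"y":0,"z":0,"turn":0},{"x":0.3,"y":0,"z":0,"turn":0},{"x":0.3,"y":0,"z":0,"turn":0},{"x":0,"y":0,"z":0,"turn":0}]'; python3 -m crank '[{"x":0.3,"y":0,"z":0,"turn":0},{"x":0.3,"y":0,"z":0,"turn":0},{"x":0.2,"y":0,"z":0,"turn":0},{"x":0,"y":0,"z":0,"turn":0}]'
```

```text
time: 14.45
tool_pos: [0.5784, 0.0421, 0.0153]
tool_rot: [0.001, 0.762, 0.648, -0.001]
contact_force: [-1.0, -7.4, 6.4]
gripper_width: 0.684
grasp_force: 66.2
time: 14.85
tool_pos: [0.5797, 0.05, 0.0154]
tool_rot: [0.001, 0.762, 0.648, -0.001]
contact_force: [-1.4, -6.8, 5.6]
gripper_width: 0.69
grasp_force: 66.2
```

```bash
python3 -m crank '[{"x":0.2,"y":0,"z":0,"turn":0},{"x":0.15,"y":0,"z":0,"turn":0},{"x":0,"y":0,"z":0,"turn":0}]'; for i in 1; do :; done; python3 -m crank '[{"x":0.1,"y":0,"z":0,"turn":0},{"x":0,"y":0,"z":0,"turn":0},{"x":0,"y":0,"z":0,"turn":0}]';  python3 -m crank '[{"x":0.1,"y":0,"z":0,"turn":0},{"x":0,"y":0,"z":0,"turn":0},{"x":0,"y":0,"z":0,"turn":0}]'
```

```text
time: 15.15
tool_pos: [0.5802, 0.0533, 0.0154]
tool_rot: [0.001, 0.762, 0.648, -0.001]
contact_force: [-0.9, -7.4, 7.1]
gripper_width: 0.691
grasp_force: 66.2
time: 15.45
tool_pos: [0.5804, 0.0542, 0.0154]
tool_rot: [0.001, 0.762, 0.648, -0.001]
contact_force: [-1.7, -7.4, 6.3]
gripper_width: 0.684
grasp_force: 66.3
time: 15.75
tool_pos: [0.5805, 0.0551, 0.0154]
tool_rot: [0.001, 0.762, 0.648, -0.001]
contact_force: [-1.9, -9.0, 5.8]
gripper_width: 0.692
grasp_force: 66.3
```

```bash
python3 -m crank '[{"x":0.05,"y":0,"z":0,"turn":0},{"x":0,"y":0,"z":0,"turn":0},{"x":0,"y":0,"z":0,"turn":0}]' | sed -n '2p;4p'; python3 -m crank '[{"x":0,"y":0,"z":0,"turn":0}]' | sed -n '2p;4p';  python3 -m crank '[{"x":0.05,"y":0,"z":0,"turn":0},{"x":0,"y":0,"z":0,"turn":0},{"x":0,"y":0,"z":0,"turn":0}]'| sed -n '2p;4p'; python3 -m crank '[{"x":0,"y":0,"z":0,"turn":0}]' | sed -n '2p;4p'
```

```text
tool_pos: [0.5806, 0.0556, 0.0154]
contact_force: [-1.6, -8.4, 5.4]
tool_pos: [0.5806, 0.0556, 0.0154]
contact_force: [-1.9, -9.0, 6.7]
tool_pos: [0.5807, 0.056, 0.0154]
contact_force: [-1.4, -8.9, 5.6]
tool_pos: [0.5807, 0.056, 0.0154]
contact_force: [-1.0, -7.7, 5.7]
```

```bash
python3 -m crank '[{"x":0.1,"y":0,"z":0,"turn":0},{"x":0,"y":0,"z":0,"turn":0},{"x":0,"y":0,"z":0,"turn":0}]' | sed -n '2p;4p'; python3 -m crank '[{"x":0,"y":0,"z":0,"turn":0}]' | sed -n '2p;4p';  python3 -m crank '[{"x":0.1,"y":0,"z":0,"turn":0},{"x":0,"y":0,"z":0,"turn":0},{"x":0,"y":0,"z":0,"turn":0}]'| sed -n '2p;4p'; python3 -m crank '[{"x":0,"y":0,"z":0,"turn":0}]' | sed -n '2p;4p'
```

```text
tool_pos: [0.5808, 0.0571, 0.0154]
contact_force: [-2.0, -8.0, 5.6]
tool_pos: [0.5808, 0.0571, 0.0153]
contact_force: [-0.9, -8.3, 7.3]
tool_pos: [0.581, 0.0581, 0.0154]
contact_force: [-1.7, -8.0, 6.4]
tool_pos: [0.581, 0.0581, 0.0154]
contact_force: [-1.3, -8.8, 5.7]
```

```bash
python3 -m crank '[{"x":0.1,"y":0,"z":0,"turn":0},{"x":0,"y":0,"z":0,"turn":0},{"x":0,"y":0,"z":0,"turn":0}]' | sed -n '2p;4p'; python3 -m crank '[{"x":0,"y":0,"z":0,"turn":0}]' | sed -n '2p;4p';  python3 -m crank '[{"x":0.1,"y":0,"z":0,"turn":0},{"x":0,"y":0,"z":0,"turn":0},{"x":0,"y":0,"z":0,"turn":0}]'| sed -n '2p;4p'; python3 -m crank '[{"x":0,"y":0,"z":0,"turn":0}]' | sed -n '2p;4p'
```

```text
tool_pos: [0.5811, 0.0591, 0.0154]
contact_force: [-1.2, -8.2, 5.5]
tool_pos: [0.5811, 0.059, 0.0154]
contact_force: [-1.3, -8.6, 6.1]
tool_pos: [0.5813, 0.0599, 0.0154]
contact_force: [-1.7, -9.2, 6.6]
tool_pos: [0.5813, 0.0598, 0.0154]
contact_force: [-1.7, -9.3, 6.3]
```

```bash
python3 -m crank '[{"x":0.05,"y":0,"z":0,"turn":0},{"x":0,"y":0,"z":0,"turn":0},{"x":0,"y":0,"z":0,"turn":0}]' | sed -n '2p;4p'; python3 -m crank '[{"x":0,"y":0,"z":0,"turn":0}]' | sed -n '2p;4p';  python3 -m crank '[{"x":0.05,"y":0,"z":0,"turn":0},{"x":0,"y":0,"z":0,"turn":0},{"x":0,"y":0,"z":0,"turn":0}]'| sed -n '2p;4p'; python3 -m crank '[{"x":0,"y":0,"z":0,"turn":0}]' | sed -n '2p;4p'
```

```text
tool_pos: [0.5813, 0.06, 0.0154]
contact_force: [-1.9, -10.1, 6.6]
tool_pos: [0.5813, 0.06, 0.0153]
contact_force: [-2.9, -10.3, 6.6]
tool_pos: [0.5814, 0.0602, 0.0154]
contact_force: [-2.3, -11.0, 6.5]
tool_pos: [0.5814, 0.0602, 0.0154]
contact_force: [-1.1, -11.8, 5.9]
```

```bash
python3 -m crank '[{"x":0.05,"y":0,"z":0,"turn":0},{"x":0,"y":0,"z":0,"turn":0},{"x":0,"y":0,"z":0,"turn":0}]' | sed -n '2p;4p'; python3 -m crank '[{"x":0,"y":0,"z":0,"turn":0}]' | sed -n '2p;4p'
```

```text
tool_pos: [0.5814, 0.0604, 0.0154]
contact_force: [-2.6, -12.6, 6.2]
tool_pos: [0.5814, 0.0604, 0.0154]
contact_force: [-2.5, -12.5, 7.0]
```

The button is pressed with about 4 N (push rose from 8.4 to 12.5 N). Next I'll unwind the arm's spring-load before letting go.

```bash
python3 -m crank '[{"x":-0.1,"y":0,"z":-0.03,"turn":0},{"x":0,"y":0,"z":0,"turn":0},{"x":0,"y":0,"z":0,"turn":0}]' | sed -n '2p;4p'; python3 -m crank '[{"x":-0.05,"y":0,"z":-0.02,"turn":0},{"x":0,"y":0,"z":0,"turn":0},{"x":0,"y":0,"z":0,"turn":0}]' | sed -n '2p;4p'
```

```text
tool_pos: [0.5814, 0.0604, 0.0154]
contact_force: [-0.3, -8.7, 4.2]
tool_pos: [0.5813, 0.0604, 0.0154]
contact_force: [-0.0, -7.4, 3.3]
```

```bash
python3 -m crank '[{"x":-0.08,"y":0,"z":-0.02,"turn":0},{"x":0,"y":0,"z":0,"turn":0},{"x":0,"y":0,"z":0,"turn":0}]' | sed -n '2p;4p'; python3 -m crank '[{"x":0,"y":0,"z":0,"turn":0},{"x":0,"y":0,"z":0,"turn":0},{"x":0,"y":0,"z":0,"turn":0},{"x":0,"y":0,"z":0,"turn":0},{"x":0,"y":0,"z":0,"turn":0}]' 100; python3 -m crank '[{"x":0,"y":0,"z":0,"turn":0},{"x":0,"y":0,"z":0,"turn":0},{"x":0,"y":0,"z":0,"turn":0}]'; python3 snap.py w10
```

```text
tool_pos: [0.5812, 0.0604, 0.0154]
contact_force: [2.4, -4.9, 0.3]
time: 20.75
tool_pos: [0.5805, 0.0611, 0.0153]
tool_rot: [-0.0, 0.762, 0.648, -0.0]
contact_force: [-0.1, -0.5, 0.4]
gripper_width: 1.005
grasp_force: 0.0
time: 21.05
tool_pos: [0.5808, 0.0609, 0.0155]
tool_rot: [-0.0, 0.762, 0.648, 0.0]
contact_force: [-0.3, 0.1, 1.1]
gripper_width: 0.999
grasp_force: 0.0
21.05 [0.58078987 0.06088301 0.01553652] [-3.25849130e-06  7.61678184e-01  6.47955509e-01  3.26339705e-05] [-2.29820467e-02  1.86598568e-01  1.85504360e+00  5.41846587e-05
  1.09990609e+00  1.37995358e-01] [-0.3263133   0.0526707   1.05559754]
```

```bash
python3 -m crank '[{"x":0,"y":0,"z":-1,"turn":0},{"x":0,"y":0,"z":-2,"turn":0},{"x":0,"y":0,"z":-2,"turn":0},{"x":0,"y":0,"z":-3,"turn":0},{"x":0,"y":0,"z":-3,"turn":0}]' | tail -3; python3 -m crank '[{"x":-2,"y":0,"z":-2,"turn":0},{"x":-2,"y":0,"z":0,"turn":0},{"x":0,"y":0,"z":0,"turn":0},{"x":0,"y":0,"z":0,"turn":0}]'|tail -3; python3 snap.py w11; python3 snap.py s11 scene; python3 - <<'E'
import cv2,numpy as np
a=cv2.resize(cv2.imread('pics/s11.png')[200:280,280:420],(700,400),interpolation=cv2.INTER_CUBIC)[:,:400+0] if 0 else cv2.resize(cv2.imread('pics/s11.png')[200:290,275:410],(450,300),interpolation=cv2.INTER_CUBIC)
b=cv2.resize(cv2.imread('pics/w11.png')[0:300,150:490],(340,300));cv2.imwrite('pics/c11.png',np.hstack([a,b]))
from h import *
p,d,m,w=load('w11');hsv=cv2.cvtColor(p,cv2.COLOR_RGB2HSV).astype(int)
b=np.zeros(p.shape[:2],bool);b[0:300,200:440]=1;b&=(hsv[...,0]>100)&(hsv[...,0]<130)&(hsv[...,1]>110)&(hsv[...,2]>50)
nb,lab,st,ce=cv2.connectedComponentsWithStats(b.astype(np.uint8));e=np.array([.158,.9874])
for i in range(1,nb):
    if st[i,3]<80:continue
    v,u=np.nonzero(lab==i);P=(plane(np.c_[u,v],.04,m,w,True)[:,:2]-[.5919,.1317])*1000;x=P@e;y=P@[-e[1],e[0]];print('stripe jig x',x.min().round(1),x.max().round(1),'y',y.mean().round(1),'ang',np.degrees(np.polyfit(x,y,1)[0]).round(2))
for q in[(o) for o in [hsv]]:
    k=(q[...,0]>8)&(q[...,0]<17)&(q[...,1]>215)
    k[200:]=0;v,u=np.nonzero(k);print(len(u), u.min() if len(u) else 0,u.max() if len(u) else 0,v.min() if len(u) else 0,v.max() if len(u) else 0)
E
```

```text
contact_force: [0.8, -0.6, -0.3]
gripper_width: 0.996
grasp_force: 0.0
contact_force: [0.5, 0.3, -0.3]
gripper_width: 0.998
grasp_force: 0.0
22.0 [0.57425995 0.02141498 0.14581056] [-1.08769447e-04  7.61943031e-01  6.47644001e-01  2.31749192e-04] [-9.24445364e-02  1.40187878e-03  1.81142663e+00  4.98077722e-04
  1.32859582e+00  6.92557880e-02] [ 0.51376761  0.2818036  -0.29790219]
22.05 [0.57411607 0.02176511 0.14537121] [-3.34948153e-04  7.61742786e-01  6.47879476e-01 -3.71788207e-06] [-9.18457938e-02  1.95534160e-03  1.81164454e+00  4.76949604e-04
  1.32847698e+00  6.92411773e-02] [0.71271669 0.4532329  0.26264224]
stripe jig x -89.5 17.6 y -24.7 ang 0.21
stripe jig x -89.4 17.1 y 23.4 ang 0.16
11 298 310 35 79
```

View pics/c11.png

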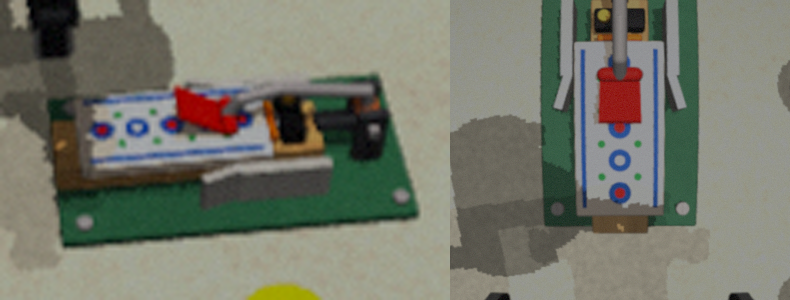

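The tile lies flat and square between the guides with its leading edge at jig x≈24 mm, unmoved since release. The shoe holds it down and the orange button meets its edge, just ahead of crop (620,42).

```bash
python3 -c "
from plant import manip
print(manip.job_done())"
```

```text
the job is handed in; nothing more can be done
None
```

The tile is loaded in the jig: flat and square under the shoe, pressing the orange button with about 4 N, released and handed in at 22 s of the 64 s allowed.

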